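Pack the honey samples into the tray

ROBOT

A 6-joint arm with a two-finger parallel gripper is mounted at the origin on the work surface. World frame = base frame: x ahead of the robot, y to its left, z up, the work surface at z = 0. Lengths are in mm, angles in rad, forces in N, time in s.
With the tool pointing down it reaches from about 275 to 825 mm from the base axis. Payload 5.2 kg.
Tool frame: the origin (TCP) lies at the very end of the fingers, on their centre line; the grasp point (between the pads) lies 19 mm behind it; z points along the fingers, y is the line along which they close (so a half turn about z gives the same grasp; the last joint's range is limited). The gripper opens to 93 mm and grips with 3 to 60 N. Pads are 15 mm wide; open, the fingers measure 128 mm over their backs; the gripper's body (75 mm by 188 mm) begins 65 mm behind the grasp point.
Start: joints at [-0.203, 0.259, 1.535, -0, 1.348, -0.203], TCP at [550.004, 0.023, 196.853] pointing down, gripper open.
Joint ranges: [-3.14, 3.14], [-0.91, 2.08], [0.19, 2.58], [-1.22, 4.36], [0.22, 2.71], [-3.12, 3.12]. Speed limits (rad/s): [2.57, 2.57, 3.14, 3.14, 3.14, 3.14].

INTERFACE

Orientations are given as [roll, pitch, yaw] about the fixed x, y, z axes, in that order (R = Rz(yaw) Ry(pitch) Rx(roll)).
In Python, from bench import robot gives the robot as it stands. The module is installed in compiled form; this text tells all that it offers. Calls block until the motion is done:
- robot.move_ptp(position, orientation): joint-space move of the TCP to a pose.
- robot.move_linear(position, ori=None, speed=150, f_stop=None): straight line of the TCP; ori=None keeps the orientation; speed is the mean speed in mm/s. With f_stop (N) it stops when the force on the tool has changed by that much, and returns True; else False.
- robot.move_j(angles): joint-space move.
- robot.move_gripper(opening): opening from 0.0 (shut) to 1.0 (fully open); the grip force is fixed at half the most; returns when the fingers have stopped.
- robot.sleep(seconds).
- robot.inverse_kinematics(position, orientation): joint angles nearest the present ones, or None.
- robot.get_image(name): name is "scene" or "side" or "wrist"; returns a dict with "img" (420x560x3 uint8, blue, green, red), "fovy" (degrees; the focal length in pixels is half the picture's height over the tangent of half this angle, whatever the lens; pixels are square), "cx", "cy" (the principal point, pixels), "eye" and "orientation" of the camera in the world. Camera axes: x right, y down, z forward; pixel columns grow to the right and rows downward; lengths in mm; the calibration is good to about 2 mm. A picture is of the moment at which its call begins. There is no depth.
A pose or a line that the arm cannot do raises robot.MotionError and nothing moves.
- robot.hand_in(): hands the job in; it is judged then, once.
Readings, each from a call of its own:
- robot.current_t(): time.
- robot.current_qpos(): joint angles.
- robot.current_joint_vel(): joint speeds.
- robot.current_joint_efforts(): joint torques, N m.
- robot.current_tcp_pos(): TCP position.
- robot.current_eef_rot(): TCP orientation.
- robot.current_contact_force(): force on the tool from outside, world axes, zero at the start.
- robot.current_ft_torque(): the same for the moment, N m.
- robot.current_gripper_width(): opening from 0.0 (shut) to 1.0 (fully open).
- robot.current_finger_force(): force on a finger pad.
Only numpy, scipy, OpenCV 4.12 (cv2) and the standard library are available. Lean on these libraries where they do the work, as an engineer would, in place of code of your own. Each camera call takes 0.05 s, during which the arm holds its last target. There are 200 camera calls.

TASK

Finish packing the white tray: stand the two loose gold-lidded honey jars in it with the four already there, honeycomb fashion, every jar upright on the tray floor with its flat sides snug against its neighbours' flats. They are glass, so keep them upright and set them down gently. The red-lidded jar is waiting for a recount: leave it and everything else on the bench where it is.

Things in the scene. Friction and masses are not known exactly. Their poses are not given: they have to be found in the camera images.
- tray: white plastic sample tray, fixed to the bench: inside 212 mm (its x) by 126 mm (its y), walls 3.5 mm thick (lip and end tabs reach 12 mm further out), rim 20 mm above the bench, floor 4 mm thick. Origin: centre of its underside. Jars slide on its floor if pushed with a newton or two. Beyond the finished pack about 14 mm is to spare at its +x end and 6 mm along each long side.
- tray_floor (a point): centre of the tray's inner floor, axes as the tray's. The tray takes two staggered rows of three jars along x, a flat of each facing +x; touching jars in a row are 56 mm apart, the rows 48.5 mm apart, the +y row set 28 mm further to +x. Four jars are packed at the -x end; free are the third place of the -y row and the third of the +y row, both at the +x end.
- jar_1: sealed hexagonal glass honey jar: 56 mm across flats, 65 over corners, flats 32 wide, flat-sided to 57 mm up, then a round gold lid 48 across at 68 to 82 mm (top); 0.2 to 0.32 kg. Origin: centre of its underside; z up; x square to the flat with the label (flats every 60 degrees). In the tray: first of the -y row.
- jar_2: sealed hexagonal glass honey jar: 56 mm across flats, 65 over corners, flats 32 wide, flat-sided to 57 mm up, then a round gold lid 48 across at 68 to 82 mm (top); 0.2 to 0.32 kg. Origin: centre of its underside; z up; x square to the flat with the label (flats every 60 degrees). In the tray: second of the -y row.
- jar_3: sealed hexagonal glass honey jar: 56 mm across flats, 65 over corners, flats 32 wide, flat-sided to 57 mm up, then a round gold lid 48 across at 68 to 82 mm (top); 0.2 to 0.32 kg. Origin: centre of its underside; z up; x square to the flat with the label (flats every 60 degrees). In the tray: first of the +y row.
- jar_4: sealed hexagonal glass honey jar: 56 mm across flats, 65 over corners, flats 32 wide, flat-sided to 57 mm up, then a round gold lid 48 across at 68 to 82 mm (top); 0.2 to 0.32 kg. Origin: centre of its underside; z up; x square to the flat with the label (flats every 60 degrees). In the tray: second of the +y row.
- jar_5: sealed hexagonal glass honey jar: 56 mm across flats, 65 over corners, flats 32 wide, flat-sided to 57 mm up, then a round gold lid 48 across at 68 to 82 mm (top); 0.2 to 0.32 kg. Origin: centre of its underside; z up; x square to the flat with the label (flats every 60 degrees). Loose on the bench at any yaw; to be packed, in either free place.
- jar_6: sealed hexagonal glass honey jar: 56 mm across flats, 65 over corners, flats 32 wide, flat-sided to 57 mm up, then a round gold lid 48 across at 68 to 82 mm (top); 0.2 to 0.32 kg. Origin: centre of its underside; z up; x square to the flat with the label (flats every 60 degrees). Loose on the bench at any yaw; to be packed, in either free place.
- jar_red: sealed hexagonal honey jar of the same size and shape as the others but with a red lid, loose on the bench at any yaw; to be left alone. Origin: centre of its underside.
- beaker: empty glass beaker, 68 mm across, 90 mm tall; left alone. Origin: centre of its underside
- slide_box: blue microscope slide box, 98 x 175 x 36 mm; left alone. Origin: centre of its underside, x along its short side
- tally_counter: chrome hand tally counter, 46 mm across, 34 mm tall with its button; left alone. Origin: centre of its underside
- reagent_1: white square reagent bottle with a dark blue cap, 64 x 64 x 128 mm; left alone. Origin: centre of its underside
- reagent_2: another white square reagent bottle with a dark blue cap, 64 x 64 x 128 mm; left alone. Origin: centre of its underside
- wash_bottle: white wash bottle with a red spout, 72 mm across, 194 mm tall; left alone. Origin: centre of its underside
Not all that is in view belongs to the job. Leave any turquoise look-alike of the jar_6 alone. What is shaped like the jar_4 but turquoise is not meant.

How it is judged (in metres and radians):
At the end, for the whole second after the job is handed in: All six gold-lidded jars stand at rest on the tray floor (within 4 mm) and upright (0.06 rad) in two nested rows of three, the added two in the free places either way round; neighbours' centres are within 59 mm (flats under 3 mm apart) and flats square with the tray to 0.12 rad (((horizontal distance between jar_5 and jar_2 below 0.059 m and horizontal distance between each of jar_5, jar_6 and jar_4 below 0.059 m and horizontal distance between jar_6 and jar_5 below 0.059 m) or (horizontal distance between jar_6 and jar_2 below 0.059 m and horizontal distance between each of jar_6, jar_5 and jar_4 below 0.059 m and horizontal distance between jar_5 and jar_6 below 0.059 m)) and horizontal distance between jar_1 and jar_2 below 0.059 m and horizontal distance between each of jar_3, jar_2 and jar_4 below 0.059 m and horizontal distance between each of jar_1, jar_2 and jar_3 below 0.059 m and z of each of jar_1, jar_2, jar_3, jar_4, jar_5, jar_6 in the frame of tray below 0.008 m and angle between each of jar_1, jar_2, jar_3, jar_4, jar_5, jar_6's own z axis and vertical below 0.06 rad and (angle between the x axis of jar_1 and the x axis of tray, either way round below 0.12 rad or angle between the x axis of jar_1 and the x axis of tray, either way round between 0.927198 and 1.1672 rad) and linear speed of each of jar_1, jar_2, jar_3, jar_4, jar_5, jar_6 below 0.02 m/s and (angle between the x axis of jar_2 and the x axis of tray, either way round below 0.12 rad or angle between the x axis of jar_2 and the x axis of tray, either way round between 0.927198 and 1.1672 rad) and (angle between the x axis of jar_3 and the x axis of tray, either way round below 0.12 rad or angle between the x axis of jar_3 and the x axis of tray, either way round between 0.927198 and 1.1672 rad) and (angle between the x axis of jar_4 and the x axis of tray, either way round below 0.12 rad or angle between the x axis of jar_4 and the x axis of tray, either way round between 0.927198 and 1.1672 rad) and (angle between the x axis of jar_5 and the x axis of tray, either way round below 0.12 rad or angle between the x axis of jar_5 and the x axis of tray, either way round between 0.927198 and 1.1672 rad) and (angle between the x axis of jar_6 and the x axis of tray, either way round below 0.12 rad or angle between the x axis of jar_6 and the x axis of tray, either way round between 0.927198 and 1.1672 rad)); the robot touches nothing.
It fails at once if the red-lidded jar is shifted by more than 25 mm or tipped (distance of jar_red from where it was at the start of the episode above 0.025 m or angle between jar_red's own z axis and vertical above 0.3 rad).
It fails at once if the beaker, slide box, tally counter or a bottle is shifted by more than 25 mm or tipped ((distance of beaker from where it was at the start of the episode above 0.025 m or angle between beaker's own z axis and vertical above 0.3 rad) or (distance of slide_box from where it was at the start of the episode above 0.025 m or angle between slide_box's own z axis and vertical above 0.3 rad) or (distance of tally_counter from where it was at the start of the episode above 0.025 m or angle between tally_counter's own z axis and vertical above 0.3 rad) or (distance of reagent_1 from where it was at the start of the episode above 0.025 m or angle between reagent_1's own z axis and vertical above 0.3 rad) or (distance of reagent_2 from where it was at the start of the episode above 0.025 m or angle between reagent_2's own z axis and vertical above 0.3 rad) or (distance of wash_bottle from where it was at the start of the episode above 0.025 m or angle between wash_bottle's own z axis and vertical above 0.3 rad)).
It fails at once if a gold-lidded jar is tipped by more than 35 degrees (angle between any of jar_1, jar_2, jar_3, jar_4, jar_5, jar_6's own z axis and vertical above 0.61 rad).
It fails at once if a jar is let go over the tray while still more than 8 mm above its floor ((horizontal distance between jar_5 and tray below 0.125 m and z of jar_5 in the frame of tray above 0.012 m and contact force between jar_5 and the fingers below 0.1 N) or (horizontal distance between jar_6 and tray below 0.125 m and z of jar_6 in the frame of tray above 0.012 m and contact force between jar_6 and the fingers below 0.1 N)).
It fails at once if a jar is banged down on the tray (over 70 N) (contact force between any of jar_5, jar_6 and tray above 70 N).
It also fails if it takes over 64 s, if anything falls off the work surface, if the arm or the gripper's body presses on something with over 40 N, if the wrist force passes 120 N, or if a joint passes its speed limit or range.

## Working session

There is one attempt and no reset: what is moved stays moved. The work goes in short steps, each a Python script; the robot and the scene stay as the last script left them, time stands still between calls to the robot, and variables do not carry over. Pictures are saved under pics/ and viewed, at most 10 in all, crops included, and the job is handed in when it is done.

```bash
mkdir -p pics; cat > h.py <<'E'
import numpy as np, cv2
from bench import robot
from scipy.spatial.transform import Rotation as R
def cam(n):
    d=robot.get_image(n); return d
def K(d): 
    f=d["img"].shape[0]/2/np.tan(np.radians(d["fovy"])/2); return f
def rot(d):
    o=np.array(d["orientation"],float)
    return o if o.shape==(3,3) else R.from_euler('xyz',o).as_matrix()
def ray(d,u,v,z):
    f=K(d); r=rot(d)@np.array([(u-d["cx"])/f,(v-d["cy"])/f,1.0]); e=np.array(d["eye"],float)
    return e+r*(z-e[2])/r[2]
def proj(d,p):
    q=rot(d).T@(np.array(p,float)-np.array(d["eye"])); f=K(d)
    return q[0]/q[2]*f+d["cx"], q[1]/q[2]*f+d["cy"]
E
python3 - <<'E'
from h import *
for n in("scene","side","wrist"):
    d=cam(n); cv2.imwrite(f"pics/a_{n}.png",d["img"]); print(n,d["fovy"],d["cx"],d["cy"],d["eye"],d["orientation"])
a=cv2.imread("pics/a_scene.png");print(robot.current_t(),robot.current_eef_rot())
E
```

```text
scene 44.883054434319924 286.4075552873898 206.79066864755916 [1139.37908246 -281.15697514  962.83666714] [-2.54517151 -0.0048553   1.15715945]
side 52.98795431930682 286.56685159636453 211.162798376248 [ 231.72092288 -790.40846116  834.55650093] [-2.3347997  -0.01144842 -0.40152667]
wrist 66.20966711393955 275.5279132095566 211.00981358739378 [550.5477135   69.50075941 384.96095849] [2.88611570e+00 1.76615360e-03 9.11767466e-04]
0.15 [-3.14025859e+00 -2.51623521e-04  1.57082279e+00]
```

View pics/a_scene.png

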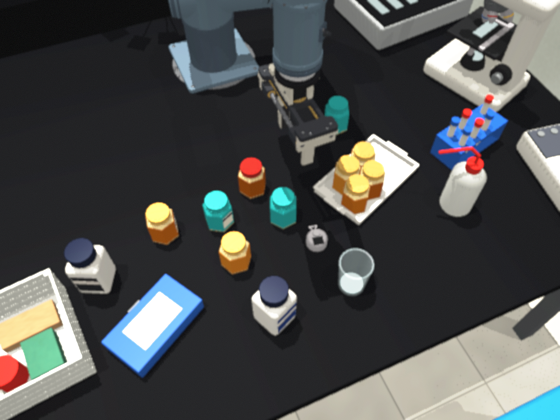

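View pics/a_side.png

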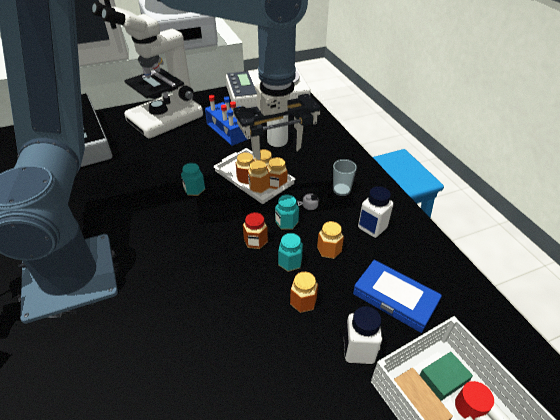

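View pics/a_wrist.png

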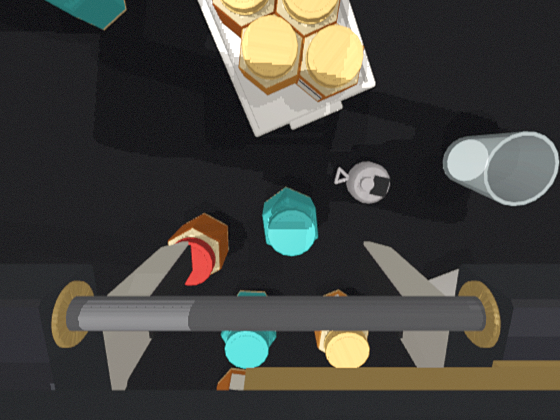

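```bash
cat >> h.py <<'E'
def blobs(img,lo,hi,amin=60):
    m=cv2.inRange(cv2.cvtColor(img,cv2.COLOR_BGR2HSV),np.array(lo),np.array(hi))
    n,l,s,c=cv2.connectedComponentsWithStats(m)
    return [(c[i],s[i,4]) for i in range(1,n) if s[i,4]>amin]
E
python3 - <<'E'
from h import *
np.set_printoptions(precision=0,suppress=True)
for n in("scene","side"):
    d=cam(n); h=cv2.cvtColor(d["img"],cv2.COLOR_BGR2HSV)
    print(n)
    for nm,lo,hi in(("gold",(19,100,120),(32,255,255)),("teal",(80,120,90),(95,255,255)),("red",(0,200,110),(5,255,255)),("navy",(105,60,15),(130,255,90)),("blue",(105,150,91),(118,255,255))):
        z={"gold":77,"teal":45,"red":77,"navy":120,"blue":36}[nm]
        for c,a in blobs(d["img"],lo,hi): print(nm,c,a,ray(d,*c,z)[:2])
    if n=="scene":
        print("hsv",[h[p] for p in((212,161),(230,161),(241,234),(262,234))])
        for p in((315,178),(372,137),(419,170),(362,222)): print("tray",ray(d,*p,20)[:2])
        print("beaker",ray(d,352,283,0)[:2],"wash",ray(d,458,205,0)[:2],"count",ray(d,317,245,0)[:2])
E
```

```text
scene
gold [360. 170.] 1661 [564. 153.]
gold [158. 215.] 525 [ 503. -288.]
gold [234. 246.] 311 [ 635. -169.]
teal [338. 111.] 576 [357. 209.]
teal [283. 206.] 918 [566. -34.]
teal [216. 208.] 843 [ 513. -169.]
teal [540. 410.] 863 [1131.  204.]
red [474. 164.] 198 [651. 398.]
red [252. 170.] 114 [470. -67.]
red [ 16. 378.] 319 [ 731. -601.]
navy [207.  49.] 569 [ 95. -38.]
navy [497. 135.] 73 [627. 458.]
navy [437. 151.] 76 [614. 311.]
navy [ 82. 256.] 214 [ 566. -445.]
navy [274. 302.] 90 [ 797. -149.]
navy [157. 348.] 228 [ 793. -362.]
blue [468. 136.] 1812 [552. 465.]
blue [160. 334.] 1011 [ 734. -358.]
hsv [array([ 30, 102, 255], dtype=uint8), array([ 14, 166, 189], dtype=uint8), array([ 30,  98, 255], dtype=uint8), array([ 15, 213, 159], dtype=uint8)]
tray [507.  74.]
tray [448. 258.]
tray [584. 310.]
tray [658. 116.]
beaker [772.  34.] wash [696. 350.] count [661.   7.]
side
gold [254. 160.] 412 [544. 173.]
gold [276. 163.] 143 [600. 138.]
gold [331. 230.] 278 [ 625. -170.]
gold [304. 282.] 372 [ 496. -289.]
teal [190. 168.] 116 [367. 249.]
teal [286. 210.] 501 [562. -32.]
teal [290. 251.] 694 [ 514. -169.]
red [254. 219.] 217 [460. -62.]
red [474. 400.] 1003 [ 668. -640.]
navy [39. 61.] 2126 [ -24. 1020.]
navy [283.   9.] 319 [1072. 1216.]
navy [236. 133.] 79 [522. 265.]
navy [379. 195.] 343 [ 773. -143.]
navy [368. 221.] 254 [ 698. -213.]
navy [ 24. 241.] 764 [-58.  30.]
navy [ 80. 256.] 439 [ 57. -67.]
navy [ 67. 268.] 269 [ 29. -91.]
navy [ 43. 273.] 345 [-18. -85.]
navy [366. 320.] 663 [ 555. -446.]
blue [223. 123.] 583 [535. 465.]
blue [397. 296.] 2212 [ 688. -379.]
```

```bash
cat > look.py <<'E'
from h import *
import pickle
D=[0,0,0]
O=[np.pi,0,np.pi/2]
out=[]
for p in([548,130,235],[630,-238,165],[500,-356,165]):
    robot.move_ptp(p,O); robot.sleep(.15); out.append(cam("wrist"))
pickle.dump(out,open("looks.pkl","wb"))
print(robot.current_t())
a=[o["img"] for o in out]
cv2.imwrite("pics/b.png",np.hstack([a[0][:300,100:500],np.vstack([a[1][:150,75:475],a[2][:150,75:475]])]))
for o in out[1:]:
  for c,s in blobs(o["img"],(19,60,100),(34,255,255),300): print(c,s,ray(o,*c,80))
E
python3 look.py
```

```text
3.6083
[87.61518987 15.19240506] 395 [488.13677919 -85.39954906  80.        ]
[272.60030912 126.91993818] 3235 [ 628.74667516 -167.11558279   80.        ]
[130.86270492 252.13268443] 1952 [ 499.67320983 -277.89860112   80.        ]
[ 67.54624909 314.41005098] 1373 [ 431.73300312 -342.11508264   80.        ]
[483.55051245 314.4238653 ] 1366 [ 831.87900673 -341.10074107   80.        ]
[409.73135515 377.35488144] 7549 [ 768.67247038 -413.64202903   80.        ]
[432.92116183   5.29045643] 482 [ 620.3424653  -196.35477001   80.        ]
[272.55541719 128.39290162] 3212 [ 499.62398263 -286.54899765   80.        ]
[ 67.48268239 314.46278556] 1357 [ 303.0864579  -460.02134151   80.        ]
[483.48818316 314.32496307] 1354 [ 702.13924901 -458.71698221   80.        ]
[409.6300716 377.3670114] 7542 [ 639.09824536 -531.1645249    80.        ]
```

View pics/b.png

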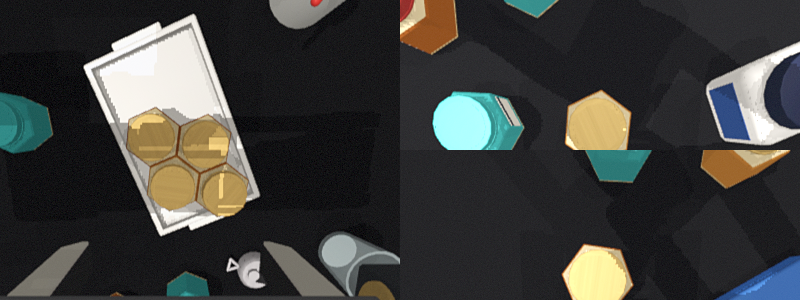

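```bash
cat > an.py <<'E'
from h import *
import pickle
np.set_printoptions(precision=2,suppress=True)
def hexa(d,mask,z):
    """hexagon blob -> centre, flat-normal angle, sizes (mask contour cast onto plane z)"""
    c=max(cv2.findContours(mask,cv2.RETR_EXTERNAL,cv2.CHAIN_APPROX_NONE)[0],key=cv2.contourArea)[:,0]
    P=np.array([ray(d,u,v,z)[:2] for u,v in c],np.float32)
    (cx,cy),(w,h),a=cv2.minAreaRect(P)
    return np.array([cx,cy]),(np.radians(a)+(0 if w<h else np.pi/2)),(w,h)
def comp(img,lo,hi,u,v,er=0):
    m=cv2.inRange(cv2.cvtColor(img,cv2.COLOR_BGR2HSV),np.array(lo),np.array(hi))
    if er: m=cv2.erode(m,np.ones((er,er)))
    l=cv2.connectedComponents(m)[1]
    return (l==l[int(v),int(u)]).astype(np.uint8)*255
if __name__=="__main__":
    L=pickle.load(open("looks.pkl","rb"))
    for d,(u,v) in zip(L[1:],((272,127),(272,128))):
        for lo in((4,50,40),(19,60,100)):
            print("loose",*hexa(d,comp(d["img"],lo,(34,255,255),u,v),57))
    d=L[0]; im=d["img"]
    m=cv2.inRange(cv2.cvtColor(im,cv2.COLOR_BGR2HSV),(0,0,120),(180,60,255))
    l=cv2.connectedComponents(m)[1]; t=((l==l[80,240])*255).astype(np.uint8)
    print("tray",*hexa(d,t,20))
    big=cv2.resize(im[90:230,210:360],None,fx=5,fy=5*0.85,interpolation=cv2.INTER_CUBIC)
    for k,(lo,hi) in {"a":((19,60,100),(34,255,255)),"c":((19,60,150),(34,255,255))}.items():
        m=cv2.inRange(cv2.cvtColor(im,cv2.COLOR_BGR2HSV),lo,hi)[:240]
        for c,s in blobs(im[:240],lo,hi,300): print(k,c,s)
    cv2.imwrite("pics/c.png",big)
E
python3 an.py
```

```text
loose [ 628.45 -167.7 ] 3.037529101362729 (65.37517547607422, 57.968284606933594)
loose [ 628.16 -167.99] 3.0447573200353677 (61.1002197265625, 54.298274993896484)
loose [ 499.28 -287.25] 2.472630755948781 (65.5992660522461, 57.52113342285156)
loose [ 499.09 -287.26] 0.385115597336669 (53.97576904296875, 61.23503875732422)
tray [548.44 189.78] 0.3962033689295913 (140.19273376464844, 242.13287353515625)
a [252.09 136.33] 2089
a [303.61 143.26] 2070
a [272.33 184.14] 1930
a [322.49 190.97] 1916
c [252.25 135.62] 1887
c [305.57 144.19] 1788
c [272.62 185.62] 1759
c [323.5  192.43] 1719
```

View pics/c.png

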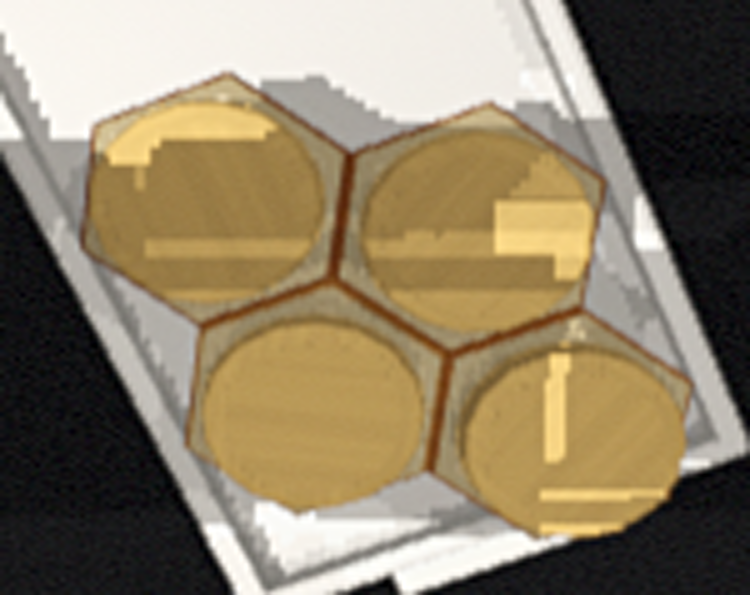

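```bash
cat > act.py <<'E'
from an import *
L=pickle.load(open("looks.pkl","rb"))
V4=[(230,72),(350,155),(333,280),(202,325),(82,245),(93,127)]
V2=[(490,102),(605,183),(582,310),(450,355),(333,280),(350,155)]
V3=[(333,280),(450,355),(432,470),None,(188,445),(202,325)]
g=lambda p:ray(L[0],210+p[0]/5,90+p[1]/4.25,61)[:2]
j4=np.mean([g(p) for p in V4],0); j2=np.mean([g(p) for p in V2],0)
j3=np.mean([g(V3[i]) for i in(1,4,2,5)],0)
TX=0.3962+np.pi/2
U=lambda a:np.array([np.cos(TX+np.radians(a)),np.sin(TX+np.radians(a))])
A=np.mean([j2+56.5*U(0),j4+56.5*U(-60)],0); B=j4+56.5*U(0)
def tool(closing):
    """tool yaw for a closing direction, the half turn nearest the present wrist angle"""
    q=[]
    for k in(0,np.pi):
        y=(closing+np.pi/2+k+np.pi)%(2*np.pi)-np.pi
        j=robot.inverse_kinematics([500,-150,160],[np.pi,0,y])
        if j is not None:q.append((abs(j[5]),y))
    return [np.pi,0,min(q)[1]]
def pick(p,closing):
    o=tool(closing)
    robot.move_ptp([*p,110],o); robot.move_linear([*p,26],speed=120); robot.move_gripper(0.0)
    print("grip",robot.current_gripper_width()*93,robot.current_finger_force(),robot.current_t())
    robot.move_linear([*p,150],speed=150)
def place(p,closing,push):
    """down 4 mm clear of the seat, then slide along push into the notch"""
    o=tool(closing); s=p-4*push
    robot.move_ptp([*s,150],o); robot.move_linear([*s,42],speed=130); robot.sleep(.2)
    print("down",robot.move_linear([*s,25],speed=20,f_stop=3),robot.current_tcp_pos(),robot.current_contact_force())
    z=robot.current_tcp_pos()[2]
    e=s+8*push
    robot.sleep(.2)
    print("slide",robot.move_linear([*e,z+.3],speed=12,f_stop=3),robot.current_tcp_pos(),robot.current_contact_force())
    q=robot.current_tcp_pos(); print("travel",np.dot(q[:2]-s,push),robot.current_t())
    return q
E
python3 - <<'E'
from act import *
print(j2,j4,j3,np.linalg.norm(j2-j4),(j4-j2)@U(0),(j4-j2)@U(90),(j4-j3)@U(0),(j4-j3)@U(90),A,B)
T=np.array([548.44,189.78]); print((A-T)@U(0),(A-T)@U(90),(B-T)@U(0),(B-T)@U(90),tool(3.0375-np.pi/3),tool(TX+np.pi/3),tool(.385),tool(TX+2*np.pi/3))
E
```

```text
[579.47 179.06] [523.76 186.73] [546.28 135.21] 56.24167056465127 28.57762048698129 48.44011886034992 56.22422541396769 0.8969206640355054 [557.83 231.43] [501.95 238.86]
34.800280137172855 -24.73925097034791 63.214090380663535 23.94602611673754 [3.141592653589793, 0, 0.41950612200850657] [3.141592653589793, 0, 1.4433975511965969] [3.141592653589793, 0, 1.9557963267948963] [3.141592653589793, 0, 2.490595102393195]
```

```bash
python3 - <<'E'
from act import *
pick(np.array([628.3,-167.8]),3.041-np.pi/3)
q=place(A,TX+np.pi/3,U(150))
d=cam("side"); x,y=map(int,proj(d,[540,200,50])); cv2.imwrite("pics/d.png",cv2.resize(d["img"][max(0,y-70):y+70,max(0,x-90):x+90],None,fx=4,fy=4))
E
```

```text
grip 56.02672081147042 29.997820258140564 6.4917
down True [558.08 235.4   30.03] [ 0.57 -0.8   4.9 ]
slide True [558.11 235.32  30.06] [0.62 1.31 3.23]
travel 0.1039589529224013 11.2417
```

View pics/d.png

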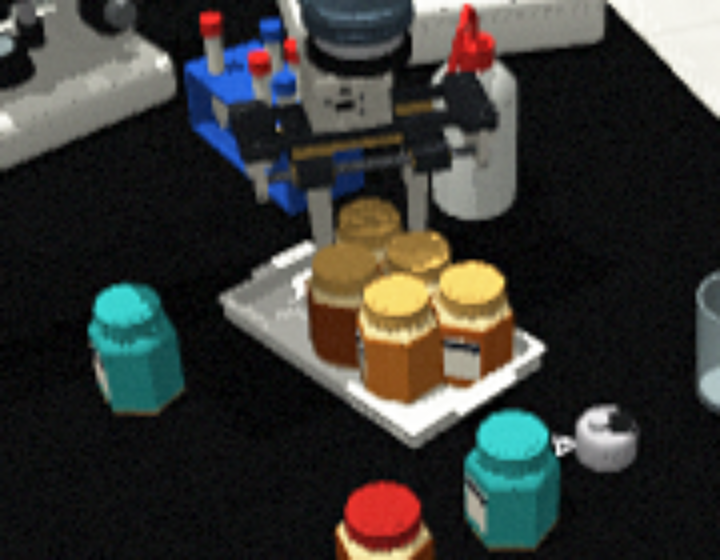

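```bash
cat >> act.py <<'E'
def slide(s,push,n=8,f=3):
    """lift just clear of the floor, slide into the notch, lower, let go"""
    robot.move_linear([*s,31],speed=10); robot.sleep(.2)
    h=robot.move_linear([*(s+n*push),31],speed=8,f_stop=f)
    q=robot.current_tcp_pos(); print("slide",h,np.dot(q[:2]-s,push),q,robot.current_contact_force())
    robot.move_linear([*q[:2],30.2],speed=10)
def release(push):
    robot.move_gripper(0.85); q=robot.current_tcp_pos()
    robot.move_linear([*q[:2],150],speed=150); print(robot.current_t())
E
python3 - <<'E'
from act import *
slide(A-4*U(150),U(150))
print(robot.current_contact_force(),robot.current_t())
E
```

```text
slide True 2.6909433725392287 [557.22 232.83  30.29] [-0.08  0.24 -2.05]
[-1.19  0.09 -0.72] 12.5583
```

```bash
python3 - <<'E'
from act import *
s=A-4*U(150)
q=robot.current_tcp_pos();print(q)
robot.move_linear([*q[:2],31],speed=10); robot.sleep(.3); print(robot.current_tcp_pos(),robot.current_contact_force())
for n in(3.5,4.5,5.5):
    h=robot.move_linear([*(s+n*U(150)),31],speed=5,f_stop=4); robot.sleep(.15)
    q=robot.current_tcp_pos(); f=robot.current_contact_force(); print(n,h,(q[:2]-s)@U(150),(q[:2]-s)@U(60),q[2],f,f[:2]@U(150))
    if h: break
print(robot.current_t())
E
```

```text
[557.09 232.75  30.11]
[557.06 232.75  30.93] [-0.08 -0.04 -1.89]
3.5 True 2.814899781181423 1.2724289825368968 30.130428046336554 [1.91 0.96 1.81] -1.1935046149308435
13.525
```

```bash
python3 - <<'E'
from act import *
s=A-4*U(150)
q=robot.current_tcp_pos()
robot.move_linear([*q[:2],32.5],speed=20); robot.sleep(.3); print(robot.current_tcp_pos(),robot.current_contact_force())
for n in(4,5,6):
    h=robot.move_linear([*(s+n*U(150)),32.5],speed=8,f_stop=4); q=robot.current_tcp_pos(); robot.sleep(.15)
    f=robot.current_contact_force(); print(n,h,(q[:2]-s)@U(150),(q[:2]-s)@U(60),q[2],f,f[:2]@U(150))
    if h: break
print(robot.current_t())
E
```

```text
[556.36 232.65  32.23] [-0.64 -0.4  -3.3 ]
4 True 3.2675573776133544 1.309343268508644 31.680431447624635 [ 1.64  2.16 -1.58] -2.345448448099293
14.5333
```

```bash
python3 - <<'E'
from act import *
rel=lambda q:((A-q[:2])@U(180)+.5,(A-q[:2])@U(120)+.5)
t=A-2*U(180)-0.2*U(120)
robot.move_linear([*t,33],speed=10); robot.sleep(.2); q=robot.current_tcp_pos(); print(rel(q),q[2],robot.current_contact_force())
h=robot.move_linear([*(t+4*U(180)),33],speed=8,f_stop=3); q=robot.current_tcp_pos(); robot.sleep(.15)
f=robot.current_contact_force(); print(h,rel(q),q[2],f,f[:2]@U(180),f[:2]@U(120))
print("down",robot.move_linear([*q[:2],28],speed=15,f_stop=3)); q=robot.current_tcp_pos(); print(rel(q),q[2],robot.current_contact_force())
robot.sleep(.2); robot.move_gripper(0.85); robot.sleep(.1)
q=robot.current_tcp_pos(); robot.move_linear([*q[:2],150],speed=150); print(robot.current_t())
E
```

```text
(np.float64(2.595231082024269), np.float64(1.4990422419316611)) 32.88630752593561 [-0.06 -0.38 -2.95]
True (np.float64(1.670380213796816), np.float64(0.521153958345576)) 32.17397861542069 [ 1.07  0.15 -1.83] 0.276498290621746 -0.7670080756629462
down True
(np.float64(1.8815892227272641), np.float64(0.46106700842017123)) 30.28568436399655 [0.06 0.3  3.38]
17.7083
```

```bash
python3 - <<'E'
from act import *
pick(np.array([499.2,-287.25]),.385)
p=B+0.7*U(0)+0.6*U(60); s=B-4*U(210); o=tool(TX+2*np.pi/3)
robot.move_ptp([*s,150],o); robot.move_linear([*s,50],speed=130); robot.move_linear([*s,33],speed=40); robot.sleep(.2)
print(robot.current_tcp_pos()-[*s,33],robot.current_contact_force())
robot.move_linear([*p,33],speed=15); robot.sleep(.2); q=robot.current_tcp_pos(); f=robot.current_contact_force()
print((B-q[:2])@U(180)+.5,(B-q[:2])@U(240)+.5,q[2],f,f[:2]@U(180),f[:2]@U(240))
print("down",robot.move_linear([*p,28],speed=15,f_stop=3)); q=robot.current_tcp_pos(); print((B-q[:2])@U(180)+.5,(B-q[:2])@U(240)+.5,q,robot.current_contact_force())
robot.sleep(.2); robot.move_gripper(0.85); robot.sleep(.1)
q=robot.current_tcp_pos(); robot.move_linear([*q[:2],150],speed=150)
robot.move_ptp([548,130,235],[np.pi,0,np.pi/2]); robot.sleep(.15); d=cam("wrist"); pickle.dump(d,open("after.pkl","wb"))
cv2.imwrite("pics/e.png",cv2.resize(d["img"][50:220,190:350],None,fx=4,fy=3.5,interpolation=cv2.INTER_CUBIC)); print(robot.current_t())
E
```

```text
grip 56.023930338857056 29.99253362417221 20.9667
[0.24 0.05 0.22] [ 0.9  -0.13 -2.75]
1.4891888151109796 1.435334284818691 33.00238076465322 [ 0.42 -0.69 -2.74] 0.794112603303395 0.49921338881808075
down True
1.4166801860681801 1.2093003015938888 [501.33 239.59  30.44] [ 0.92 -0.05  5.07]
29.15
```

View pics/e.png

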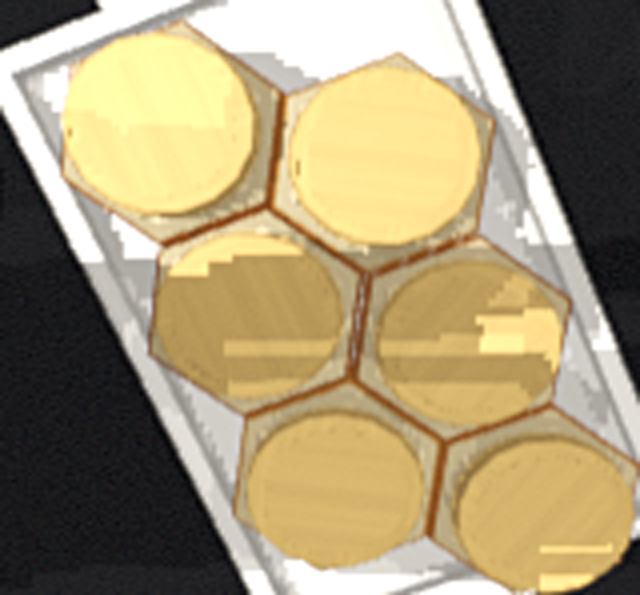

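```bash
python3 - <<'E'
from act import *
d=pickle.load(open("after.pkl","rb"))
g=lambda p:ray(d,190+p[0]/4,50+p[1]/3.5,61)[:2]
V=dict(B=[(183,22),(285,97),(270,207),(163,243),(63,178),(75,65)],A=[(398,52),(495,122),(482,238),(370,272),(270,207),(285,97)],
j4=[(270,207),(366,272),(350,380),(247,413),(150,355),(160,245)],j2=[(478,238),(572,300),(550,405),(443,440),(355,380),(370,275)],
j3=[(350,380),(443,440),(430,535),(235,513),(247,413)])
C={k:np.mean([g(p) for p in v],0) for k,v in V.items() if k!="j3"}
C["j3"]=np.mean([g(V["j3"][i]) for i in(1,2,3,4)],0)
for a,b in("BA","B j4".split(),"A j4".split(),"A j2".split(),"j4 j2".split(),"j3 j4".split(),"j3 j2".split()): print(a,b,np.linalg.norm(C[a]-C[b]))
for k in C:
    c=np.array([g(p) for p in V[k]]); 
    if len(c)==6: e=c-C[k]; print(k,C[k],np.degrees(np.angle(np.mean(((e[:,0]+1j*e[:,1])*np.exp(-1j*TX))**6)))/6)
E
```

```text
B A 56.1441210932419
B j4 56.211927866271644
A j4 55.450555125532006
A j2 56.53643201790195
j4 j2 56.75665571308865
j3 j4 56.214893275058905
j3 j2 54.73124373456917
B [502.13 238.88] 29.377655799356955
A [557.68 230.7 ] -29.76110294453798
j4 [523.63 186.94] 29.985090487434977
j2 [579.78 178.66] 29.73466755946619
```

```bash
python3 -c "
from bench import robot
print(robot.hand_in(),robot.current_t())"
```

```text
the job is handed in; nothing more can be done
the job is handed in; nothing more can be done
```

I placed both loose gold-lidded jars in the tray's free places and handed the job in at about 29 s on the clock. In the last overhead picture all six stand nested, the centre spacings I measured are under 57 mm (jar_1 checked by eye only), and nothing else was touched; the hand-in gave no verdict.

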